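# Put the dye bottles back in the colour caddy

### The job

Clear up after the soap-making lesson: put the red, orange, green and blue dye bottles into the wooden caddy, each standing upright on the floor of the cup of its own colour. Do not tip any of these bottles over on the way. The purple dye bottle and the powder jar do not belong in the caddy: leave them standing where they are.

Things in the scene. Friction and masses are not known exactly. Their poses are not given: they have to be found in the camera images.
- dye_red: loose dye bottle with red contents, label and nozzle cap, standing upright: round body 26 mm in diameter and 50 mm tall, above it a narrower screw cap (16 mm) and nozzle (12 mm), 73 mm tall in all, about 30 g. Origin: centre of its underside; z up along its axis.
- dye_orange: loose dye bottle with orange contents, label and nozzle cap, standing upright: round body 26 mm in diameter and 53 mm tall, above it a narrower screw cap (16 mm) and nozzle (12 mm), 76 mm tall in all, about 30 g. Origin: centre of its underside; z up along its axis.
- dye_green: loose dye bottle with green contents, label and nozzle cap, standing upright: round body 26 mm in diameter and 53 mm tall, above it a narrower screw cap (16 mm) and nozzle (12 mm), 76 mm tall in all, about 30 g. Origin: centre of its underside; z up along its axis.
- dye_blue: loose dye bottle with blue contents, label and nozzle cap, standing upright: round body 26 mm in diameter and 50 mm tall, above it a narrower screw cap (16 mm) and nozzle (12 mm), 73 mm tall in all, about 30 g. Origin: centre of its underside; z up along its axis.
- dye_purple: look-alike that stays: dye bottle of the same make with purple contents and cap, 26 mm in diameter, 73 mm tall, loose. Origin: centre of its underside; z up.
- mica_jar: look-alike that stays: small round powder jar with pale blue contents and a white screw lid with a teal-blue spot, 42 mm in diameter, 34 mm tall, loose. Origin: centre of its underside; z up.
- cup_red: red square open cup, one of four in a row (any order, 56 mm pitch) fixed in the fixed wooden caddy. 47 mm wide, 42 mm inside, 19 mm high; its underside is 6 mm, inner floor 8.5 mm, rim 25 mm above the table. Origin: centre of underside; z up, y along the row, x across it. Caddy 72 mm (x) by 248 mm (y), long rims 18 mm high, grip bars at its ends 45 mm.
- cup_orange: orange square open cup, one of four in a row (any order, 56 mm pitch) fixed in the fixed wooden caddy. 47 mm wide, 42 mm inside, 19 mm high; its underside is 6 mm, inner floor 8.5 mm, rim 25 mm above the table. Origin: centre of underside; z up, y along the row, x across it. Caddy 72 mm (x) by 248 mm (y), long rims 18 mm high, grip bars at its ends 45 mm.
- cup_green: green square open cup, one of four in a row (any order, 56 mm pitch) fixed in the fixed wooden caddy. 47 mm wide, 42 mm inside, 19 mm high; its underside is 6 mm, inner floor 8.5 mm, rim 25 mm above the table. Origin: centre of underside; z up, y along the row, x across it. Caddy 72 mm (x) by 248 mm (y), long rims 18 mm high, grip bars at its ends 45 mm.
- cup_blue: blue square open cup, one of four in a row (any order, 56 mm pitch) fixed in the fixed wooden caddy. 47 mm wide, 42 mm inside, 19 mm high; its underside is 6 mm, inner floor 8.5 mm, rim 25 mm above the table. Origin: centre of underside; z up, y along the row, x across it. Caddy 72 mm (x) by 248 mm (y), long rims 18 mm high, grip bars at its ends 45 mm.

How it is judged:
By the outcome, as a careful person would: the job done as asked, in the order asked, and still so for the second after the job is handed in, with the robot touching nothing.
It also fails if it takes over 96 s, if anything falls off the work surface, if the arm or the gripper's body presses on something with over 40 N, if the wrist force passes 120 N, or if a joint passes its speed limit or range.

### The arm

A 6-joint arm with a two-finger parallel gripper is mounted at the origin on a cart in front of the work surface, level with it; the furniture and walls round the work are solid. World frame = base frame: x ahead of the robot, y to its left, z up, the work surface at z = 0. Lengths are in m, angles in rad, forces in N, time in s.
With the tool pointing down it reaches from about 0.3 to 0.875 m from the base axis. Payload 6.4 kg.
Tool frame: the origin (TCP) lies at the very end of the fingers, on their centre line; the grasp point (between the pads) lies 19 mm behind it; z points along the fingers, y is the line along which they close (so a half turn about z gives the same grasp; the last joint's range is limited). The gripper opens to 85 mm and grips with 20 to 120 N. Pads are 22 mm wide; open, the fingers measure 114 mm over their backs; the gripper's body (76 mm by 85 mm) begins 54 mm behind the grasp point. The pads swing forward as they close: fully open they stand 13 mm farther back than shut.
Start: joints at [-1.396, 0.181, 1.607, -0, 1.354, -0.206], TCP at [0.214, -0.534, 0.201] pointing down, gripper open.
Joint ranges: [-2.99, 2.99], [-0.89, 2.07], [0.3, 2.58], [-1.14, 4.28], [0, 2.63], [-3.12, 3.12]. Speed limits (rad/s): [2.57, 2.57, 3.01, 3.14, 3.14, 3.14].

### API

Orientations are given as a unit quaternion [w, x, y, z].
In Python, from bench import ctrl gives the robot as it stands.
- The arm moves only by the tool advance, called after ">>>" by a JSON object that holds its "method" and its "body", one argument or row to a line. Schema: {"type":"object","properties":{"segments":{"type":"array","items":{"type":"array","items":{"type":"array","items":{"type":"number"},"minItems":7,"maxItems":7},"minItems":1,"maxItems":10},"minItems":1,"maxItems":1},"only":{"type":"string"},"quiet":{"type":"boolean"},"lines":{"type":"string"}},"required":["segments"],"additionalProperties":false}. segments is a list that holds a single list of rows (three levels of brackets), with 1 to 10 rows, each of 7 numbers: dx, dy, dz in a scale on which 1.0 is 0.8 m, then a rotation vector rx, ry, rz in normalised numbers (1 is 4 rad), then the opening from 0.0 (shut) to 1.0 (fully open); each row is the pose to reach, as a shift and turn from the pose commanded when the call began, along the tool's axes at that moment; what a row does not reach only later rows make up. A row lasts 1/8 s, in which the tool goes at most 0.0625 m and 0.188 rad, less where a joint would pass 70% of its speed; a pose out of reach is approached as far as the arm can. The fingers move at their own pace and stop on an object; the grip force is fixed at half the most. Time passes only in rows, so rows that do not move let the fingers close. The tool returns the time, the measured TCP pose, the force, the opening and the grip force at its end. only (a regular expression) keeps the lines of the reply that match it, lines (a string "A,B") keeps lines A to B, and quiet returns only ok. A shift or turn number past 1, either way, is cut back to 1. Input that does not fit is refused with a message, and nothing moves.
- ctrl.get_obs(): the state, without advancing time (a new reading comes with each control period).
- ctrl.camera(name): name is "side" or "top"; returns the picture (480x640x3 uint8, blue, green, red); there is no depth.
- ctrl.camera_params(name): a dict with "fovy" (degrees; the focal length in pixels is half the picture's height over the tangent of half this angle, whatever the lens; pixels are square), "cx", "cy" (the principal point, pixels), "view" (4x4, takes a point from world to camera coordinates). Camera axes: x right, y up, looking along -z (the intrinsics and any distortion apply to the point x, -y, -z); pixel columns grow to the right and rows downward; lengths in m; the calibration is good to about 2 mm. A picture is of the moment at which its call begins. camera_params takes no time and is no camera call.
- ctrl.hand_in(): hands the job in; it is judged then, once.
The state is a dict: "time_s": time; "q": joint angles; "dq": joint speeds; "joint_efforts": joint torques, N m; "eef_pos": TCP position; "eef_rot": TCP orientation; "wrist_force": force on the tool from outside, world axes, zero at the start; "torque": the same for the moment, N m; "opening": opening from 0.0 (shut) to 1.0 (fully open); "grasp_force": force on a finger pad.
Only numpy, scipy, OpenCV 4.12 (cv2) and the standard library are available. Lean on these libraries where they do the work, as an engineer would, in place of code of your own. Each camera call takes 0.05 s, during which the arm holds its last target. There are 200 camera calls.

## Working session

There is one attempt and no reset: what is moved stays moved. The work goes in short steps, Python scripts to look and compute and a tool call to move; the robot and the scene stay as the last step left them, time stands still between calls to the robot, and variables do not carry over. Pictures are saved under pics/ and viewed, at most 14 in all, crops included, and the job is handed in when it is done.

```bash
ls; mkdir -p pics
```

Run:
```python
from bench import ctrl
import cv2
for n in("top","side"):
    cv2.imwrite(f"pics/{n}0.png",ctrl.camera(n)); print(n,ctrl.camera_params(n))
o=ctrl.get_obs(); print(o['time_s'],o['eef_pos'],o['eef_rot'],o['opening'])
```

```text
bench.py
pics
top {'fovy': 57.438313432567725, 'cx': 324.131103593937, 'cy': 241.62595975713012, 'view': array([[-0.02783294, -0.99954395, -0.01171381, -0.03379831],
       [ 0.99058563, -0.02915098,  0.13375473, -0.5591599 ],
       [-0.13403521, -0.00788074,  0.99094523, -0.82641827],
       [ 0.        ,  0.        ,  0.        ,  1.        ]])}
side {'fovy': 50.296914066069895, 'cx': 325.2394040947601, 'cy': 242.60680333518823, 'view': array([[-0.93831285, -0.34503927,  0.02273526,  0.48626945],
       [ 0.21411021, -0.52811363,  0.82173768, -0.17736491],
       [-0.27152496,  0.77591488,  0.56941224, -0.79752586],
       [ 0.        ,  0.        ,  0.        ,  1.        ]])}
0.1 [ 0.21363231 -0.53324595  0.19987513] [-8.01502297e-04  9.81926682e-01  1.89260004e-01  1.38528139e-05] 1.0015837455200771
```

View pics/top0.png

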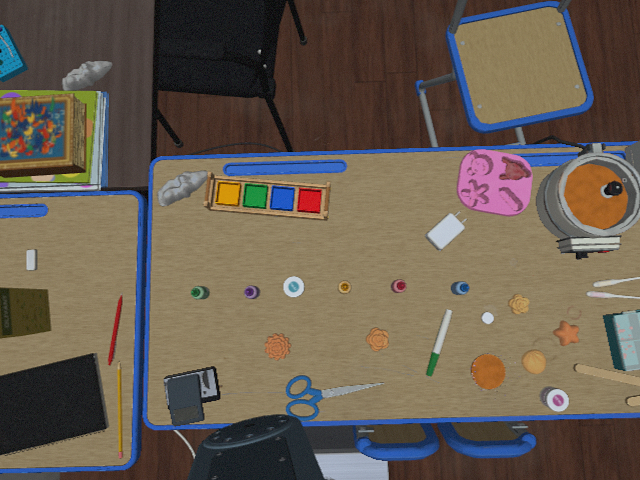

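View pics/side0.png

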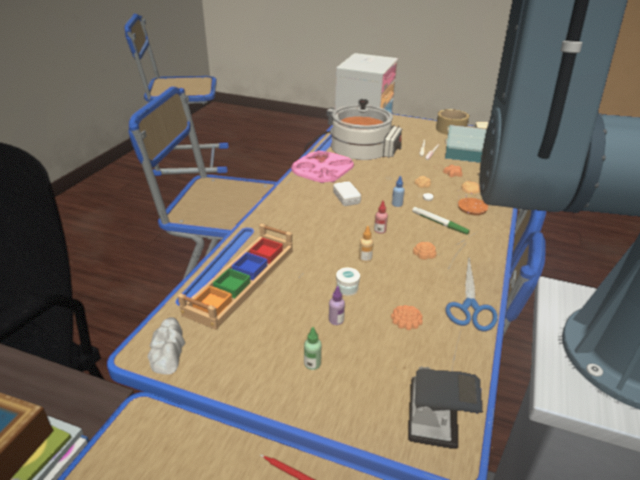

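The top view shows the caddy cups at orange (228,194), green (256,196), blue (283,198) and red (310,201). The bottles are at green (198,292), purple (251,292), orange (344,287), red (399,286) and blue (461,288), with the jar at (293,287). The side view confirms that all of them stand upright. Next I'll enlarge both views.

Run:
```python
import cv2,numpy as np
t=cv2.imread('pics/top0.png');s=cv2.imread('pics/side0.png')
f=lambda im,x,y,w,h,k:cv2.resize(im[y:y+h,x:x+w],None,fx=k,fy=k,interpolation=cv2.INTER_NEAREST)
a=np.zeros((600,800,3),np.uint8)
p=[f(t,180,275,100,30,4),f(t,330,275,145,30,2),f(s,295,320,45,55,4),f(s,350,220,30,50,4),f(s,365,195,30,45,4),f(s,385,170,30,45,4),f(t,200,170,135,55,3)]
pos=[(0,0),(400,0),(0,130),(190,130),(320,130),(450,130),(0,360)]
for q,(x,y) in zip(p,pos): a[y:y+q.shape[0],x:x+q.shape[1]]=q[:,:800-x]
cv2.imwrite('pics/crops.png',a)
```

```text
(no output)
```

View pics/crops.png

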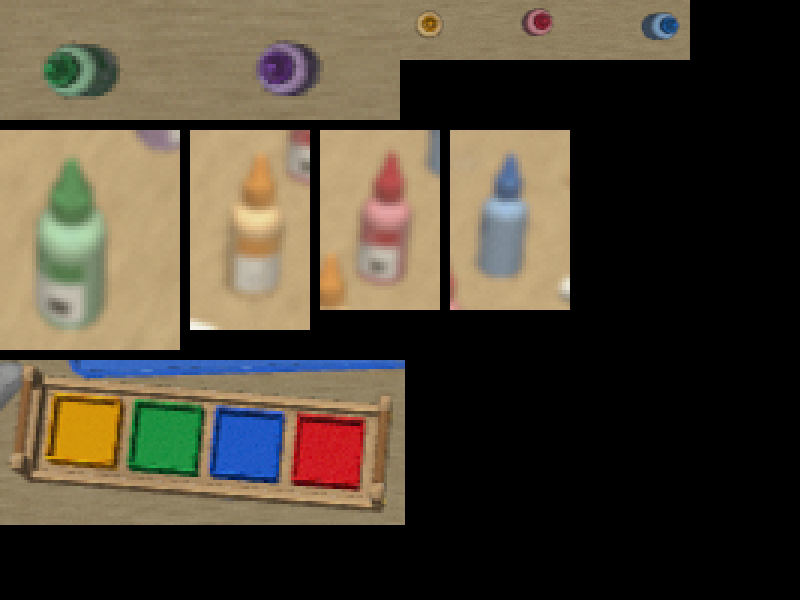

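Create h.py:
```python
import cv2,numpy as np
from bench import ctrl
P={n:ctrl.camera_params(n) for n in('top','side')}
def ray(n,uv):
    p=P[n];f=240/np.tan(np.radians(p['fovy'])/2);V=p['view']
    d=np.array([(uv[0]-p['cx'])/f,-(uv[1]-p['cy'])/f,-1]);R=V[:3,:3]
    return -R.T@V[:3,3],R.T@d/np.linalg.norm(d)
def plane(n,uv,z):
    c,d=ray(n,uv);return c+d*(z-c[2])/d[2]
def tri(a,b):
    c1,d1=ray('top',a);c2,d2=ray('side',b)
    st=np.linalg.lstsq(np.c_[d1,-d2],c2-c1,rcond=None)[0]
    x,y=c1+d1*st[0],c2+d2*st[1];return (x+y)/2,np.linalg.norm(x-y)
HUE={'red':(172,4),'orange':(10,27),'green':(50,80),'blue':(100,118),'purple':(125,150)}
def blob(im,roi,col,smin,vmax=255):
    x,y,w,h=roi;g=cv2.cvtColor(im[y:y+h,x:x+w],cv2.COLOR_BGR2HSV);H,S,V=cv2.split(g);a,b=HUE[col]
    m=((H>=a)&(H<=b) if a<b else (H>=a)|(H<=b))&(S>=smin)&(V<=vmax)
    n,l,s,c=cv2.connectedComponentsWithStats(m.astype(np.uint8))
    i=1+s[1:,4].argmax();ys,xs=np.where(l==i)
    r=cv2.minAreaRect(np.c_[xs,ys].astype(np.float32))
    return np.array(c[i])+[x,y],s[i,4],ys.min()+y,np.array(r[0])+[x,y],r
```

Run:
```python
from h import *
t=cv2.imread('pics/top0.png');s=cv2.imread('pics/side0.png')
T={'green':(185,280,25,25),'purple':(240,282,22,22),'orange':(335,278,20,20),'red':(390,277,20,20),'blue':(450,278,24,20)}
S={'green':(300,325,25,30),'purple':(325,285,25,22),'orange':(358,225,18,21),'red':(372,200,18,17),'blue':(392,174,16,14)}
for k in T:
    a=blob(t,T[k],k,150);b=blob(s,S[k],k,120);p,e=tri(a[0],b[0])
    print(k,a[0].round(1),a[1],b[0].round(1),b[1],'P',p.round(4),round(e,4),'plane.065',plane('top',a[0],.065).round(4))
T={'orange':(212,178,32,32),'green':(242,181,28,30),'blue':(269,183,29,31),'red':(295,186,30,30)}
S={'orange':(190,283,50,35),'green':(213,266,40,30),'blue':(230,248,40,28),'red':(246,235,40,26)}
for k in T:
    a=blob(t,T[k],k,150);b=blob(s,S[k],k,120);p,e=tri(a[3],b[3])
    print(k,a[3].round(1),a[4][1:],b[3].round(1),b[4][1:],'P',p.round(4),round(e,4),plane('top',a[3],.025).round(4))
```

```text
Traceback (most recent call last):
  File "h.py", line 19, in blob
    i=1+s[1:,4].argmax();ys,xs=np.where(l==i)
        ~~~~~~~~~~~~~~^^
ValueError: attempt to get argmax of an empty sequence
```

Create m.py:
```python
from h import *
t=cv2.imread('pics/top0.png');s=cv2.imread('pics/side0.png')
ht=cv2.cvtColor(t,cv2.COLOR_BGR2HSV);hs=cv2.cvtColor(s,cv2.COLOR_BGR2HSV)
for u,v in[(195,292),(248,292),(344,287),(400,286),(463,288),(228,194),(256,196),(283,198),(310,201)]:print('t',u,v,ht[v,u])
for u,v in[(313,337),(337,295),(367,234),(382,210),(399,184),(212,300),(232,283),(250,267),(265,250)]:print('s',u,v,hs[v,u])
```

```bash
python3 m.py
```

```text
t 195 292 [ 68 148  67]
t 248 292 [139 144 101]
t 344 287 [ 19 196 143]
t 400 286 [176 192 117]
t 463 288 [104 214 107]
t 228 194 [ 20 243 212]
t 256 196 [ 69 200 148]
t 283 198 [110 216 196]
t 310 201 [179 231 202]
s 313 337 [ 57  94 144]
s 337 295 [147  91 132]
s 367 234 [ 16 158 208]
s 382 210 [  2 148 157]
s 399 184 [108 101 139]
s 212 300 [ 16 163 246]
s 232 283 [ 62 125 153]
s 250 267 [113 162 195]
s 265 250 [  1 175 220]
```

Create m.py:
```python
from h import *
t=cv2.imread('pics/top0.png');s=cv2.imread('pics/side0.png')
T={'green':(185,280,25,25),'purple':(240,282,22,22),'orange':(335,278,20,20),'red':(390,277,20,20),'blue':(450,278,24,20)}
S={'green':(300,325,25,30),'purple':(325,285,25,22),'orange':(358,225,18,21),'red':(372,200,18,17),'blue':(392,174,16,14)}
tt=dict(green=120,purple=110,orange=150,red=150,blue=165);ts=dict(green=75,purple=65,orange=135,red=110,blue=75)
for k in T:
    a=blob(t,T[k],k,tt[k]);b=blob(s,S[k],k,ts[k]);p,e=tri(a[0],b[0])
    print(k,a[0].round(1),a[1],b[0].round(1),b[1],b[2],'P',p.round(4),round(e,4),'plane.065',plane('top',a[0],.065).round(4))
T={'orange':(212,178,32,32),'green':(242,181,28,30),'blue':(269,183,29,31),'red':(295,186,30,30)}
S={'orange':(190,283,50,35),'green':(213,266,40,30),'blue':(230,248,40,28),'red':(246,235,40,26)}
for k in T:
    a=blob(t,T[k],k,150);b=blob(s,S[k],k,140 if k=='orange' else 100);p,e=tri(a[3],b[3])
    print(k,a[3].round(1),np.round(a[4][1]+(a[4][2],)),b[3].round(1),b[1],'P',p.round(4),round(e,4),plane('top',a[3],.025).round(4))
```

```bash
python3 m.py
```

```text
green [195.  292.2] 44 [312.3 336.4] 95 328 P [0.4659 0.1986 0.0573] 0.0011 plane.065 [0.4651 0.1961 0.065 ]
purple [248.7 291.3] 46 [336.9 293.2] 45 287 P [0.4643 0.0959 0.0581] 0.0004 plane.065 [0.4639 0.0946 0.065 ]
orange [344.5 286.5] 52 [367.  233.3] 65 227 P [ 0.4681 -0.0861  0.0597] 0.0001 plane.065 [ 0.4679 -0.0859  0.065 ]
red [400.3 285.4] 45 [381.8 208. ] 49 202 P [ 0.4674 -0.1922  0.0564] 0.0002 plane.065 [ 0.467  -0.1908  0.065 ]
blue [464.2 287.2] 47 [399.1 182.3] 34 177 P [ 0.4604 -0.3124  0.0576] 0.0003 plane.065 [ 0.4603 -0.3102  0.065 ]
orange [227.7 193.1] [25. 25.  6.] [213.7 297.3] 577 P [0.6648 0.1438 0.0242] 0.0011 [0.6651 0.1438 0.025 ]
green [254.6 195.5] [23. 23.  5.] [230.8 279.9] 478 P [0.6604 0.09   0.0218] 0.0025 [0.6584 0.089  0.025 ]
blue [281.7 197.8] [23. 24.  5.] [248.9 264. ] 479 P [0.6541 0.0348 0.0199] 0.0018 [0.652 0.034 0.025]
red [308.9 200. ] [23. 24.  5.] [265.7 247.9] 434 P [ 0.647  -0.0209  0.0213] 0.0012 [ 0.6456 -0.0212  0.025 ]
```

Triangulated cap and rim heights match the text, and the two rays miss each other by 2.5 mm at most. The plan is to close the fingers across the row and carry the bottles at TCP z of about 0.14. Red goes first.

Careful with the scale: shifts go in shares of 0.8 m and turns go in shares of 4 rad. That gives: 0.362 m / 0.8 = 0.4525, -0.223 m / 0.8 = -0.2788, -1.073 rad / 4 = -0.2683.

>>> {"method": "advance", "body": {
  "segments": [
    [[0.4525,-0.2788,0.075,0,0,-0.2683,1],[0.4525,-0.2788,0.075,0,0,-0.2683,1],[0.4525,-0.2788,0.075,0,0,-0.2683,1],[0.4525,-0.2788,0.075,0,0,-0.2683,1],[0.4525,-0.2788,0.075,0,0,-0.2683,1],[0.4525,-0.2788,0.075,0,0,-0.2683,1],[0.4525,-0.2788,0.075,0,0,-0.2683,1],[0.4525,-0.2788,0.075,0,0,-0.2683,1],[0.4525,-0.2788,0.075,0,0,-0.2683,1],[0.4525,-0.2788,0.075,0,0,-0.2683,1]]
  ]
}}

```text
time_s: 1.35
eef_pos: [0.4665, -0.1933, 0.1408]
eef_rot: [0.0, 0.748, 0.664, -0.0]
wrist_force: [0.3, -0.2, 0.3]
opening: 0.998
grasp_force: 0.0
```

Create d.py:
```python
# offset from the TCP to world target(s) in tool axes: d.py x y z
import sys
from h import *
from scipy.spatial.transform import Rotation as Ro
o=ctrl.get_obs();w,x,y,z=o['eef_rot'];R=Ro.from_quat([x,y,z,w]).as_matrix()
print(round(o['time_s'],2),o['eef_pos'].round(4),'ytool',R[:,1].round(3),'op',round(o['opening'],3),'gf',round(float(np.max(o['grasp_force'])),1))
print('d',(R.T@(np.array(sys.argv[1:4],float)-o['eef_pos'])).round(4))
```

```bash
python3 d.py 0.467 -0.1915 0.02
```

```text
1.35 [ 0.4665 -0.1933  0.1408] ytool [ 0.993 -0.118  0.   ] op 0.998 gf 0.0
d [0.0019 0.0003 0.1208]
```

In the tool's units: 0.121 m / 0.8 = 0.1513, 0.1 m / 0.8 = 0.125.

>>> {"method": "advance", "body": {
  "segments": [
    [[0.0025,0,0.075,0,0,0,1],[0.0025,0,0.125,0,0,0,1],[0.0025,0,0.1513,0,0,0,1],[0.0025,0,0.1513,0,0,0,1],[0.0025,0,0.1513,0,0,0,0],[0.0025,0,0.1513,0,0,0,0],[0.0025,0,0.1513,0,0,0,0],[0.0025,0,0.1513,0,0,0,0],[0.0025,0,0.1513,0,0,0,0],[0.0025,0,0.1513,0,0,0,0]]
  ]
}}

```text
time_s: 2.6
eef_pos: [0.4677, -0.1906, 0.0204]
eef_rot: [0.001, 0.747, 0.665, 0.0]
wrist_force: [-1.0, 1.0, 6.3]
opening: 0.147
grasp_force: 58.6
```

Run:
```python
from h import *
s=ctrl.camera('side');t=ctrl.camera('top')
cv2.imwrite('pics/g1.png',np.hstack([cv2.resize(s[130:330,280:480],None,fx=2,fy=2),cv2.resize(t[200:400,300:500],None,fx=2,fy=2)]))
```

```bash
python3 d.py 0.6456 -0.0212 0.14
```

```text
2.7 [ 0.4678 -0.1906  0.0205] ytool [ 0.993 -0.117  0.001] op 0.146 gf 58.6
d [ 0.1889  0.157  -0.1195]
```

View pics/g1.png

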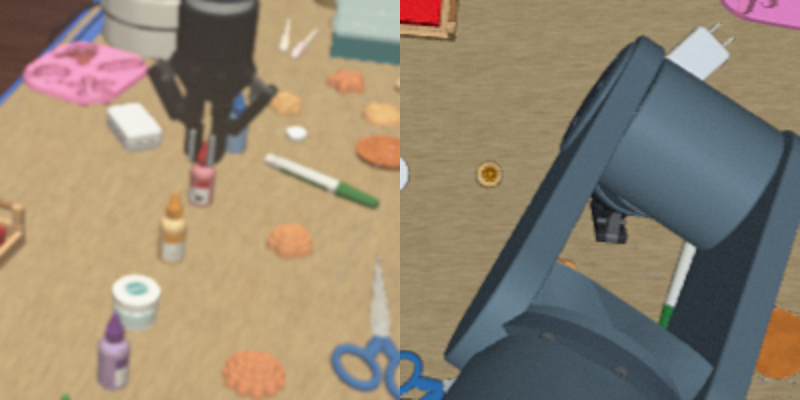

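The side crop seems to show the fingers high, near the cap at about (382,210), and an opening of 0.147 is less than the body width. I'll check this with an enlarged crop and the projected TCP.

Add to h.py:
```python
def proj(n,X):
    p=P[n];f=240/np.tan(np.radians(p['fovy'])/2);c=p['view']@np.r_[X,1]
    return np.array([p['cx']-f*c[0]/c[2],p['cy']+f*c[1]/c[2]])
```

Run:
```python
from h import *
s=ctrl.camera('side')
cv2.imwrite('pics/g2.png',cv2.resize(s[150:250,340:440],None,fx=6,fy=6))
for z in(0,.02,.05,.073,.093):print(z,proj('side',[.4678,-.1906,z]).round(1))
```

```text
0 [379.1 231.4]
0.02 [379.9 223.4]
0.05 [381.2 211. ]
0.073 [382.1 201.2]
0.093 [383.  192.5]
```

View pics/g2.png

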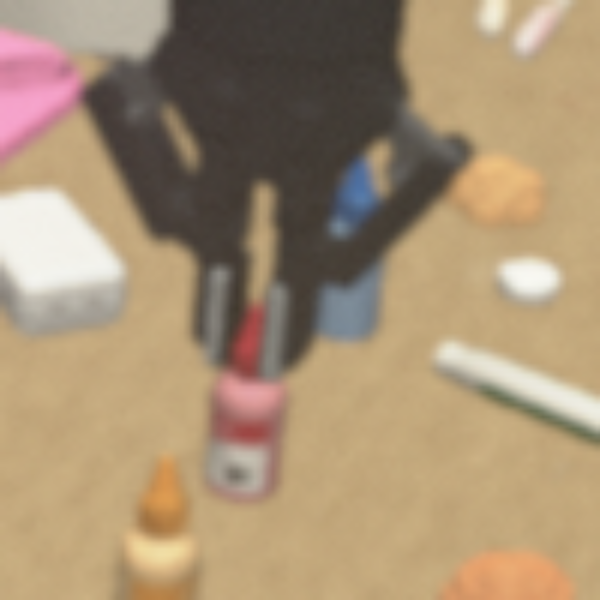

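The fingertips are at about z = 0.05 instead of the reported 0.02, and they hold the nozzle. The bottle is still upright. I'll release it and measure the real height of the fingertips when open.

>>> {"method": "advance", "body": {
  "segments": [
    [[0,0,0,0,0,0,1],[0,0,0,0,0,0,1],[0,0,0,0,0,0,1],[0,0,0,0,0,0,1],[0,0,0,0,0,0,1],[0,0,0,0,0,0,1]]
  ]
}}

```text
time_s: 3.5
eef_pos: [0.4671, -0.1903, 0.0197]
eef_rot: [-0.0, 0.747, 0.665, -0.0]
wrist_force: [0.0, 0.1, -0.2]
opening: 1.001
grasp_force: 0.0
```

Run:
```python
from h import *
s=ctrl.camera('side');t=ctrl.camera('top')
a=cv2.resize(s[150:250,330:430],None,fx=5,fy=5);b=cv2.resize(t[250:350,350:450],None,fx=3,fy=3)
c=np.zeros((500,800,3),np.uint8);c[:,:500]=a;c[:300,500:]=b
cv2.imwrite('pics/g3.png',c)
o=ctrl.get_obs();print(o['eef_pos'],o['q'])
for sx in(-.05,-.0425,.0425,.05):
  print(sx,[proj('side',[.4678+.993*sx,-.1906-.117*sx,z]).round(1).tolist() for z in(0.007,.02,.033,.05,.063)])
```

```text
[ 0.46714207 -0.19028305  0.01968601] [-6.22530378e-01  2.74720759e-01  1.90919711e+00  4.30430915e-07
  9.57676845e-01 -5.05515649e-01]
-0.05 [[402.0, 235.1], [402.7, 229.8], [403.4, 224.4], [404.4, 217.3], [405.1, 211.7]]
-0.0425 [[398.6, 234.1], [399.3, 228.8], [399.9, 223.4], [400.8, 216.3], [401.5, 210.8]]
0.0425 [[360.8, 223.3], [361.2, 218.1], [361.6, 212.8], [362.1, 205.8], [362.5, 200.4]]
0.05 [[357.6, 222.4], [357.9, 217.2], [358.3, 211.9], [358.8, 204.9], [359.2, 199.5]]
```

View pics/g3.png

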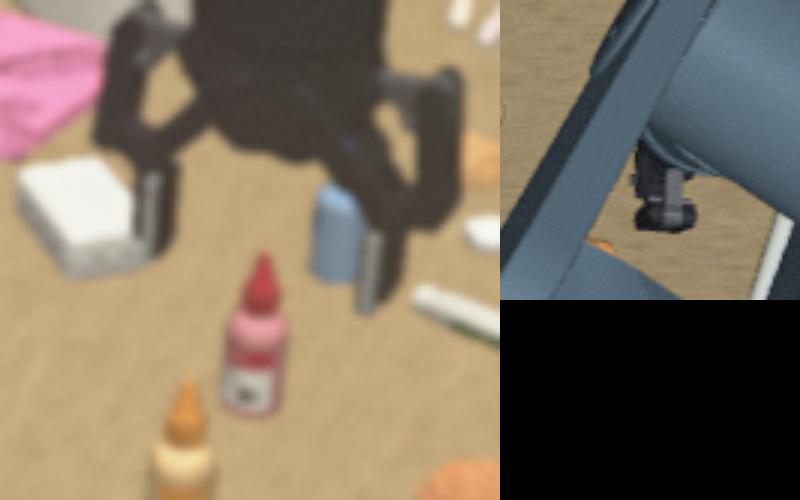

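In the side view the open fingertips are at (361,202) and (404,213), which puts them near z = 0.060 where 0.033 was expected. The bottle sits midway between them, undisturbed. I'll cross-check with the finger seen in the top view at (405,322).

Run:
```python
from h import *
for z in(.03,.06,.09,.12):print(z,plane('top',(405.5,321.5),z).round(4),plane('top',(405,326),z).round(4))
for v in [(361.4,201.6),(404,212.6)]:
  for z in(.03,.06):print(v,z,plane('side',v,z).round(4))
```

```text
0.03 [ 0.3983 -0.2029  0.03  ] [ 0.3897 -0.2015  0.03  ]
0.06 [ 0.3998 -0.1979  0.06  ] [ 0.3915 -0.1965  0.06  ]
0.09 [ 0.4013 -0.1928  0.09  ] [ 0.3934 -0.1915  0.09  ]
0.12 [ 0.4028 -0.1877  0.12  ] [ 0.3952 -0.1864  0.12  ]
(361.4, 201.6) 0.03 [ 0.5252 -0.2453  0.03  ]
(361.4, 201.6) 0.06 [ 0.512 -0.195  0.06 ]
(404, 212.6) 0.03 [ 0.4283 -0.2355  0.03  ]
(404, 212.6) 0.06 [ 0.4202 -0.1856  0.06  ]
```

>>> {"method": "advance", "body": {
  "segments": [
    [[0,0,0.0125,0,0,0,1],[0,0,0.0188,0,0,0,1],[0,0,0.0188,0,0,0,1]]
  ]
}}

```text
time_s: 3.98
eef_pos: [0.4665, -0.1898, 0.0038]
eef_rot: [-0.001, 0.747, 0.665, -0.0]
wrist_force: [0.3, -0.2, -0.2]
opening: 0.996
grasp_force: 0.0
```

Both views agree: the real fingertips are about 28 mm higher than reported, while xy is right. I'll work with real z = reported + 0.028 and regrip red lower.

In the tool's units: 0.013 m / 0.8 = 0.0163.

>>> {"method": "advance", "body": {
  "segments": [
    [[0,0,0.0163,0,0,0,1],[0,0,0.0163,0,0,0,1],[0,0,0.0163,0,0,0,0],[0,0,0.0163,0,0,0,0],[0,0,0.0163,0,0,0,0],[0,0,0.0163,0,0,0,0],[0,0,0.0163,0,0,0,0]]
  ]
}}

```text
time_s: 4.85
eef_pos: [0.4675, -0.1905, -0.0079]
eef_rot: [0.0, 0.747, 0.665, 0.0]
wrist_force: [-0.0, 0.3, 3.2]
opening: 0.282
grasp_force: 58.9
```

```bash
python3 - <<'E'
from h import *
s=ctrl.camera('side')
cv2.imwrite('pics/g4.png',cv2.resize(s[150:250,330:430],None,fx=4,fy=4))
E
```

```text
(no output)
```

View pics/g4.png

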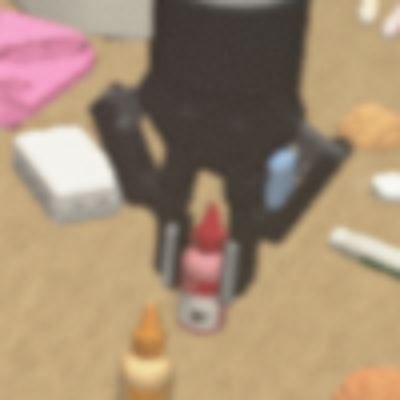

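Red's body is now gripped at opening 0.28 and the bottle is upright. I'll lift it and carry it over the red cup.

In the tool's units: 0.189 m / 0.8 = 0.2363, 0.157 m / 0.8 = 0.1963.

>>> {"method": "advance", "body": {
  "segments": [
    [[0,0,-0.0625,0,0,0,0],[0,0,-0.125,0,0,0,0],[0,0,-0.15,0,0,0,0],[0.0625,0.05,-0.15,0,0,0,0],[0.1125,0.0938,-0.15,0,0,0,0],[0.1625,0.1375,-0.15,0,0,0,0],[0.2125,0.175,-0.15,0,0,0,0],[0.2363,0.1963,-0.15,0,0,0,0],[0.2363,0.1963,-0.15,0,0,0,0],[0.2363,0.1963,-0.15,0,0,0,0]]
  ]
}}

```text
time_s: 6.15
eef_pos: [0.6442, -0.0212, 0.111]
eef_rot: [-0.001, 0.747, 0.665, -0.001]
wrist_force: [-0.7, -0.3, -0.1]
opening: 0.283
grasp_force: 59.1
```

```bash
python3 - <<'E'
from h import *
s=ctrl.camera('side')
cv2.imwrite('pics/g5.png',cv2.resize(s[130:310,190:370],None,fx=3,fy=3))
E
python3 d.py .646 -.021 .0015
```

```text
6.2 [ 0.6442 -0.0215  0.1112] ytool [ 0.993 -0.117 -0.001] op 0.28 gf 59.1
d [0.0008 0.0018 0.1097]
```

View pics/g5.png

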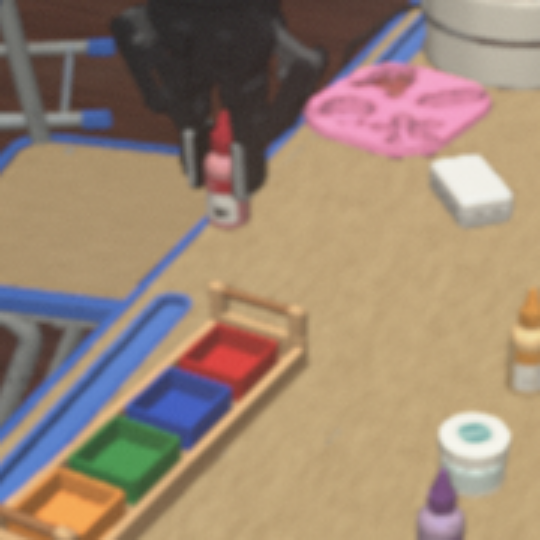

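```bash
python3 -c "
from h import *
print(proj('side',[.6442,-.0215,.119]),proj('side',[.6442,-.0215,.119+.073]))"
```

```text
[265.27793641 203.93035322] [263.40936211 167.24679257]
```

>>> {"method": "advance", "body": {
  "segments": [
    [[0,0.0013,0.05,0,0,0,0],[0,0.0013,0.0875,0,0,0,0],[0,0.0013,0.1125,0,0,0,0],[0,0.0013,0.125,0,0,0,0],[0,0.0013,0.1313,0,0,0,0],[0,0.0013,0.1363,0,0,0,0],[0,0.0013,0.1363,0,0,0,0]]
  ]
}}

```text
time_s: 7.08
eef_pos: [0.6465, -0.021, 0.0032]
eef_rot: [0.0, 0.747, 0.665, 0.0]
wrist_force: [-0.6, 0.2, 0.2]
opening: 0.288
grasp_force: 59.1
```

In the tool's units: 0.002 m / 0.8 = 0.0025.

>>> {"method": "advance", "body": {
  "segments": [
    [[0,0,0.0025,0,0,0,0],[0,0,0.0025,0,0,0,0],[0,0,0.0025,0,0,0,0.35],[0,0,0.0025,0,0,0,0.45],[0,0,0.0025,0,0,0,0.6],[0,0,0.0025,0,0,0,0.6]]
  ]
}}

```text
time_s: 7.82
eef_pos: [0.6461, -0.021, 0.0007]
eef_rot: [0.0, 0.747, 0.665, 0.0]
wrist_force: [-0.1, 0.3, -0.8]
opening: 0.604
grasp_force: 0.0
```

Run:
```python
from h import *
s=ctrl.camera('side')
cv2.imwrite('pics/g6.png',cv2.resize(s[170:310,190:330],None,fx=3,fy=3))
```

```text
(no output)
```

View pics/g6.png

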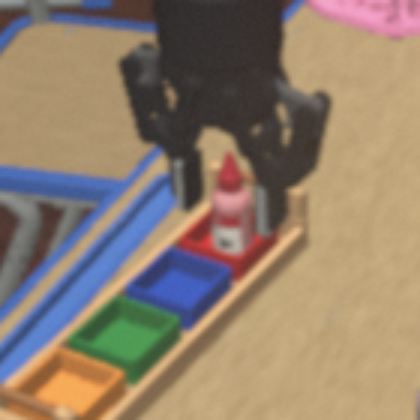

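Red stands upright in its cup. Orange is next.

In the tool's units: -0.169 m / 0.8 = -0.2113, -0.15 m / 0.8 = -0.1875.

>>> {"method": "advance", "body": {
  "segments": [
    [[0,0,-0.075,0,0,0,0.6],[0,0,-0.1375,0,0,0,1],[-0.0313,-0.0625,-0.1375,0,0,0,1],[-0.0625,-0.125,-0.1375,0,0,0,1],[-0.1,-0.1875,-0.1375,0,0,0,1],[-0.1069,-0.2113,-0.1375,0,0,0,1],[-0.1069,-0.2113,-0.125,0,0,0,1],[-0.1069,-0.2113,-0.125,0,0,0,1]]
  ]
}}

```text
time_s: 8.88
eef_pos: [0.4685, -0.086, 0.1]
eef_rot: [-0.0, 0.747, 0.665, -0.0]
wrist_force: [0.2, 0.4, -0.8]
opening: 1.001
grasp_force: 0.0
```

```bash
python3 d.py .468 -.086 -.006
```

```text
8.88 [ 0.4685 -0.086   0.1   ] ytool [ 0.993 -0.117 -0.001] op 1.001 gf 0.0
d [-0.0002 -0.0004  0.106 ]
```

In the tool's units: 0.107 m / 0.8 = 0.1338, 0.09 m / 0.8 = 0.1125.

>>> {"method": "advance", "body": {
  "segments": [
    [[0,0,0.0625,0,0,0,1],[0,0,0.1125,0,0,0,1],[0,0,0.1338,0,0,0,1],[0,0,0.1338,0,0,0,1],[0,0,0.1338,0,0,0,0],[0,0,0.1338,0,0,0,0],[0,0,0.1338,0,0,0,0],[0,0,0.1338,0,0,0,0],[0,0,0.1338,0,0,0,0]]
  ]
}}

```text
time_s: 10.0
eef_pos: [0.4689, -0.0864, -0.0054]
eef_rot: [0.001, 0.747, 0.665, 0.0]
wrist_force: [-1.9, -0.2, 6.2]
opening: 0.286
grasp_force: 58.6
```

```bash
python3 d.py .6651 .1438 .12
```

```text
10.0 [ 0.4689 -0.0864 -0.0054] ytool [ 0.993 -0.117  0.001] op 0.286 gf 58.6
d [ 0.2515  0.1681 -0.1253]
```

In the tool's units: 0.2515 m / 0.8 = 0.3144, 0.168 m / 0.8 = 0.21.

>>> {"method": "advance", "body": {
  "segments": [
    [[0,0,-0.0625,0,0,0,0],[0,0,-0.125,0,0,0,0],[0,0,-0.15,0,0,0,0],[0.0625,0.0438,-0.15,0,0,0,0],[0.125,0.0838,-0.15,0,0,0,0],[0.1875,0.125,-0.15,0,0,0,0],[0.25,0.1675,-0.15,0,0,0,0],[0.3144,0.21,-0.15,0,0,0,0],[0.3144,0.21,-0.15,0,0,0,0],[0.3144,0.21,-0.15,0,0,0,0]]
  ]
}}

```text
time_s: 11.25
eef_pos: [0.6638, 0.144, 0.113]
eef_rot: [-0.0, 0.747, 0.665, -0.001]
wrist_force: [-0.6, -0.4, 0.6]
opening: 0.286
grasp_force: 59.1
```

```bash
python3 d.py .6651 .1438 .0035
```

```text
11.25 [0.6638 0.144  0.113 ] ytool [ 0.993 -0.116 -0.001] op 0.286 gf 59.1
d [0.     0.0014 0.1095]
```

In the tool's units: 0.109 m / 0.8 = 0.1363, 0.105 m / 0.8 = 0.1313.

>>> {"method": "advance", "body": {
  "segments": [
    [[0,0,0.05,0,0,0,0],[0,0,0.0875,0,0,0,0],[0,0,0.1125,0,0,0,0],[0,0,0.125,0,0,0,0],[0,0,0.1313,0,0,0,0],[0,0,0.1363,0,0,0,0],[0,0,0.1363,0,0,0,0]]
  ]
}}

```text
time_s: 12.12
eef_pos: [0.6649, 0.144, 0.0052]
eef_rot: [0.0, 0.747, 0.665, 0.0]
wrist_force: [-0.0, -0.3, -0.4]
opening: 0.285
grasp_force: 59.1
```

>>> {"method": "advance", "body": {
  "segments": [
    [[0,0,0.0019,0,0,0,0],[0,0,0.0019,0,0,0,0],[0,0,0.0019,0,0,0,0.35],[0,0,0.0019,0,0,0,0.45],[0,0,0.0019,0,0,0,0.6],[0,0,0.0019,0,0,0,0.6],[0,0,-0.0625,0,0,0,0.6],[0,0,-0.1375,0,0,0,0.8],[0,0,-0.1375,0,0,0,1]]
  ]
}}

```text
time_s: 13.25
eef_pos: [0.6692, 0.1443, 0.122]
eef_rot: [0.004, 0.747, 0.665, 0.005]
wrist_force: [0.7, 0.2, -0.4]
opening: 0.981
grasp_force: 0.0
```

Run:
```python
from h import *
s=ctrl.camera('side')
cv2.imwrite('pics/g7.png',cv2.resize(s[190:390,170:420],None,fx=3,fy=3))
```

```bash
python3 d.py .4655 .197 .1
```

```text
13.3 [0.667  0.1442 0.1186] ytool [ 0.993 -0.117  0.007] op 1.003 gf 0.0
d [ 0.029  -0.2064  0.0172]
```

View pics/g7.png

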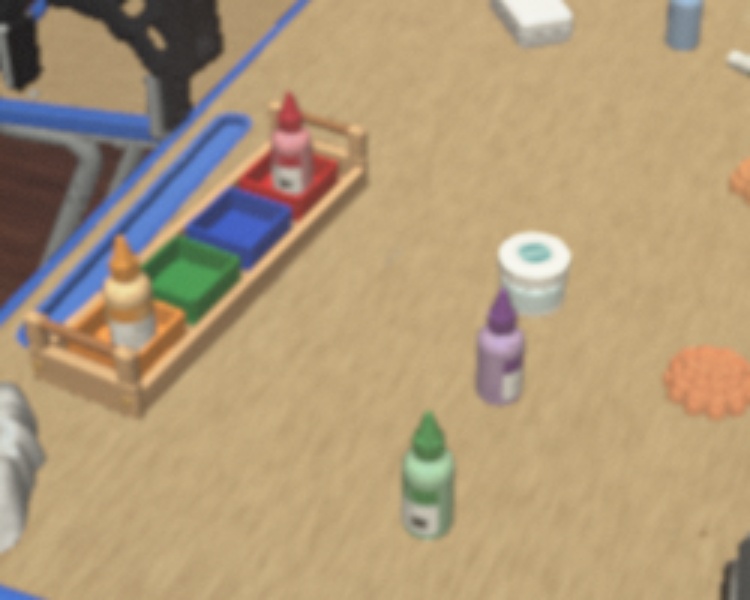

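Red and orange both stand upright in their cups. Green is next.

In the tool's units: -0.204 m / 0.8 = -0.255, -0.15 m / 0.8 = -0.1875.

>>> {"method": "advance", "body": {
  "segments": [
    [[0.0125,-0.0625,0,0,0,0,1],[0.0188,-0.125,0,0,0,0,1],[0.0313,-0.1875,0,0,0,0,1],[0.0375,-0.255,0,0,0,0,1],[0.0375,-0.255,0.0125,0,0,0,1],[0.0375,-0.255,0.0125,0,0,0,1],[0.0375,-0.255,0.0125,0,0,0,1]]
  ]
}}

```text
time_s: 14.18
eef_pos: [0.4666, 0.1972, 0.1046]
eef_rot: [0.0, 0.748, 0.664, 0.0]
wrist_force: [0.6, -0.6, 0.7]
opening: 1.002
grasp_force: 0.0
```

```bash
python3 d.py .4655 .1975 -.006
```

```text
14.18 [0.4666 0.1972 0.1046] ytool [ 0.993 -0.118  0.   ] op 1.002 gf 0.0
d [ 1.000e-04 -1.100e-03  1.106e-01]
```

In the tool's units: 0.111 m / 0.8 = 0.1388, 0.09 m / 0.8 = 0.1125.

>>> {"method": "advance", "body": {
  "segments": [
    [[0,-0.0013,0.0625,0,0,0,1],[0,-0.0013,0.1125,0,0,0,1],[0,-0.0013,0.1388,0,0,0,1],[0,-0.0013,0.1388,0,0,0,1],[0,-0.0013,0.1388,0,0,0,0],[0,-0.0013,0.1388,0,0,0,0],[0,-0.0013,0.1388,0,0,0,0],[0,-0.0013,0.1388,0,0,0,0],[0,-0.0013,0.1388,0,0,0,0]]
  ]
}}

```text
time_s: 15.3
eef_pos: [0.4652, 0.1979, -0.0053]
eef_rot: [0.0, 0.747, 0.665, 0.001]
wrist_force: [-1.3, -1.2, 5.3]
opening: 0.288
grasp_force: 58.7
```

```bash
python3 d.py .6585 .089 .12
```

```text
15.3 [ 0.4652  0.1979 -0.0053] ytool [ 0.993 -0.117  0.002] op 0.288 gf 58.7
d [-0.0855  0.2048 -0.125 ]
```

In the tool's units: 0.204 m / 0.8 = 0.255, 0.15 m / 0.8 = 0.1875.

>>> {"method": "advance", "body": {
  "segments": [
    [[0,0,-0.0625,0,0,0,0],[0,0,-0.125,0,0,0,0],[0,0,-0.15,0,0,0,0],[-0.025,0.0625,-0.15,0,0,0,0],[-0.05,0.125,-0.15,0,0,0,0],[-0.075,0.1875,-0.15,0,0,0,0],[-0.1063,0.255,-0.15,0,0,0,0],[-0.1063,0.255,-0.15,0,0,0,0],[-0.1063,0.255,-0.15,0,0,0,0]]
  ]
}}

```text
time_s: 16.42
eef_pos: [0.6563, 0.0895, 0.113]
eef_rot: [-0.001, 0.747, 0.664, -0.001]
wrist_force: [-0.2, 0.6, -0.3]
opening: 0.283
grasp_force: 59.2
```

```bash
python3 d.py .6585 .089 .0035
```

```text
16.43 [0.6563 0.0895 0.113 ] ytool [ 0.993 -0.117 -0.002] op 0.283 gf 59.2
d [-0.0003  0.0024  0.1095]
```

In the tool's units: 0.1105 m / 0.8 = 0.1381, 0.109 m / 0.8 = 0.1363.

>>> {"method": "advance", "body": {
  "segments": [
    [[0,0.0013,0.05,0,0,0,0],[0,0.0013,0.0875,0,0,0,0],[0,0.0013,0.1125,0,0,0,0],[0,0.0013,0.125,0,0,0,0],[0,0.0013,0.1313,0,0,0,0],[0,0.0013,0.1363,0,0,0,0],[0,0.0013,0.1381,0,0,0,0],[0,0.0013,0.1381,0,0,0,0]]
  ]
}}

```text
time_s: 17.42
eef_pos: [0.6584, 0.0893, 0.0036]
eef_rot: [0.0, 0.747, 0.665, 0.0]
wrist_force: [0.3, 0.7, -0.4]
opening: 0.285
grasp_force: 59.2
```

In the tool's units: -0.11 m / 0.8 = -0.1375, -0.05 m / 0.8 = -0.0625.

>>> {"method": "advance", "body": {
  "segments": [
    [[0,0,0.0006,0,0,0,0],[0,0,0.0006,0,0,0,0.35],[0,0,0.0006,0,0,0,0.45],[0,0,0.0006,0,0,0,0.6],[0,0,0.0006,0,0,0,0.6],[0,0,-0.0625,0,0,0,0.6],[0,0,-0.1375,0,0,0,0.8],[0,0,-0.1375,0,0,0,1],[0,0,-0.1375,0,0,0,1]]
  ]
}}

```text
time_s: 18.55
eef_pos: [0.658, 0.0894, 0.1134]
eef_rot: [0.0, 0.747, 0.665, 0.0]
wrist_force: [-0.5, -0.1, -0.7]
opening: 0.998
grasp_force: 0.0
```

```bash
python3 d.py .4604 -.3115 .1
```

```text
18.55 [0.658  0.0894 0.1134] ytool [ 0.993 -0.117  0.   ] op 0.998 gf 0.0
d [-0.4212 -0.1495  0.0133]
```

In the tool's units: -0.421 m / 0.8 = -0.5263, 0.013 m / 0.8 = 0.0163.

>>> {"method": "advance", "body": {
  "segments": [
    [[-0.0688,-0.025,0,0,0,0,1],[-0.1375,-0.05,0,0,0,0,1],[-0.2063,-0.075,0,0,0,0,1],[-0.275,-0.1,0,0,0,0,1],[-0.3438,-0.125,0,0,0,0,1],[-0.4125,-0.15,0,0,0,0,1],[-0.4813,-0.175,0,0,0,0,1],[-0.5263,-0.1869,0.0163,0,0,0,1],[-0.5263,-0.1869,0.0163,0,0,0,1],[-0.5263,-0.1869,0.0163,0,0,0,1]]
  ]
}}

```text
time_s: 19.8
eef_pos: [0.4598, -0.3101, 0.0988]
eef_rot: [-0.002, 0.747, 0.664, 0.0]
wrist_force: [-0.2, 0.6, -0.2]
opening: 0.998
grasp_force: 0.0
```

```bash
python3 d.py .4604 -.3115 -.008
```

```text
19.8 [ 0.4598 -0.3101  0.0988] ytool [ 0.993 -0.117 -0.002] op 0.998 gf 0.0
d [-0.0015  0.001   0.1068]
```

In the tool's units: 0.108 m / 0.8 = 0.135, 0.09 m / 0.8 = 0.1125.

>>> {"method": "advance", "body": {
  "segments": [
    [[0,0,0.0625,0,0,0,1],[0,0,0.1125,0,0,0,1],[0,0,0.135,0,0,0,1],[0,0,0.135,0,0,0,1],[0,0,0.135,0,0,0,0],[0,0,0.135,0,0,0,0],[0,0,0.135,0,0,0,0],[0,0,0.135,0,0,0,0],[0,0,0.135,0,0,0,0]]
  ]
}}

```text
time_s: 20.92
eef_pos: [0.4611, -0.312, -0.0066]
eef_rot: [0.001, 0.747, 0.665, 0.0]
wrist_force: [-1.0, 0.6, 6.2]
opening: 0.284
grasp_force: 58.7
```

```bash
python3 d.py .652 .034 .12;  python3 - <<'E'
from h import *
s=ctrl.camera('side')
a=cv2.resize(s[130:230,340:460],None,fx=4,fy=4);b=cv2.resize(s[220:345,170:270],None,fx=4,fy=4)[:480]
cv2.imwrite('pics/g8.png',np.hstack([a[:400],b[:400]]))
E
```

```text
20.93 [ 0.4611 -0.312  -0.0066] ytool [ 0.993 -0.117  0.001] op 0.284 gf 58.7
d [ 0.3658  0.1494 -0.1269]
```

View pics/g8.png

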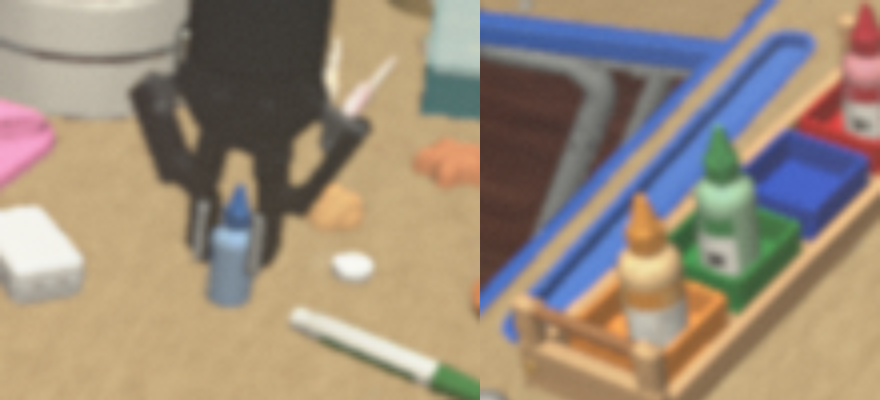

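Blue is gripped by its body and upright, and green and orange stand in their cups. I'll carry blue over.

In the tool's units: 0.366 m / 0.8 = 0.4575, -0.12 m / 0.8 = -0.15.

>>> {"method": "advance", "body": {
  "segments": [
    [[0,0,-0.075,0,0,0,0],[0,0,-0.15,0,0,0,0],[0.0625,0.025,-0.1563,0,0,0,0],[0.125,0.05,-0.1563,0,0,0,0],[0.1875,0.075,-0.1563,0,0,0,0],[0.25,0.1,-0.1563,0,0,0,0],[0.3125,0.125,-0.1563,0,0,0,0],[0.3875,0.1563,-0.1563,0,0,0,0],[0.4575,0.1869,-0.1563,0,0,0,0],[0.4575,0.1869,-0.1563,0,0,0,0]]
  ]
}}

```text
time_s: 22.22
eef_pos: [0.6528, 0.0391, 0.1171]
eef_rot: [-0.0, 0.746, 0.666, 0.001]
wrist_force: [-0.1, 0.0, 0.5]
opening: 0.281
grasp_force: 59.0
```

>>> {"method": "advance", "body": {
  "segments": [
    [[0,0,0,0,0,0,0],[0,0,0,0,0,0,0]]
  ]
}}

```text
time_s: 22.48
eef_pos: [0.6511, 0.0334, 0.1171]
eef_rot: [-0.0, 0.748, 0.664, -0.0]
wrist_force: [0.9, 1.0, 0.6]
opening: 0.285
grasp_force: 59.0
```

```bash
python3 d.py .652 .034 .002
```

```text
22.48 [0.6511 0.0334 0.1171] ytool [ 0.993 -0.118 -0.   ] op 0.285 gf 59.0
d [0.0007 0.0008 0.1151]
```

>>> {"method": "advance", "body": {
  "segments": [
    [[0,0.0013,0.05,0,0,0,0],[0,0.0013,0.0875,0,0,0,0],[0,0.0013,0.1125,0,0,0,0],[0,0.0013,0.1313,0,0,0,0],[0,0.0013,0.1375,0,0,0,0],[0,0.0013,0.1425,0,0,0,0],[0,0.0013,0.1444,0,0,0,0],[0,0.0013,0.1444,0,0,0,0]]
  ]
}}

```text
time_s: 23.48
eef_pos: [0.6531, 0.0347, 0.0022]
eef_rot: [0.0, 0.747, 0.665, 0.0]
wrist_force: [1.0, 0.0, -0.4]
opening: 0.286
grasp_force: 59.0
```

In the tool's units: -0.15 m / 0.8 = -0.1875, -0.11 m / 0.8 = -0.1375.

>>> {"method": "advance", "body": {
  "segments": [
    [[0,0,0.0006,0,0,0,0],[0,0,0.0006,0,0,0,0.35],[0,0,0.0006,0,0,0,0.45],[0,0,0.0006,0,0,0,0.6],[0,0,0.0006,0,0,0,0.6],[0,0,-0.0625,0,0,0,0.6],[0,0,-0.1375,0,0,0,0.6],[0,0,-0.1875,0,0,0,0.6],[-0.05,-0.0375,-0.1875,0,0,0,0.6],[-0.125,-0.0625,-0.1875,0,0,0,0.6]]
  ]
}}

```text
time_s: 24.72
eef_pos: [0.5912, -0.0578, 0.1526]
eef_rot: [0.001, 0.746, 0.666, 0.0]
wrist_force: [1.0, -1.0, -0.4]
opening: 0.6
grasp_force: 0.0
```

>>> {"method": "advance", "body": {
  "segments": [
    [[-0.075,-0.0125,0,0,0,0,0.6],[-0.15,-0.025,0,0,0,0,0.6],[-0.225,-0.025,0,0,0,0,0.6],[-0.25,-0.025,0,0,0,0,0.6],[-0.25,-0.025,0,0,0,0,0.6]]
  ]
}}

```text
time_s: 25.35
eef_pos: [0.5481, -0.2555, 0.1516]
eef_rot: [-0.0, 0.748, 0.664, 0.0]
wrist_force: [1.1, 0.2, -0.7]
opening: 0.601
grasp_force: 0.0
```

Run:
```python
from h import *
s=ctrl.camera('side');t=ctrl.camera('top')
b=np.zeros((600,800,3),np.uint8)
b[:400,:520]=cv2.resize(s[190:390,170:430],None,fx=2,fy=2);b[400:,:]=cv2.resize(t[170:270,180:580],None,fx=2,fy=2)
b[:300,520:]=cv2.resize(t[160:260,190:330],None,fx=2,fy=3)
cv2.imwrite('pics/g9.png',b)
a=blob(s,(325,285,25,22),'purple',65);print(a[0],a[1])
```

```text
[336.93333333 293.24444444] 45
```

View pics/g9.png

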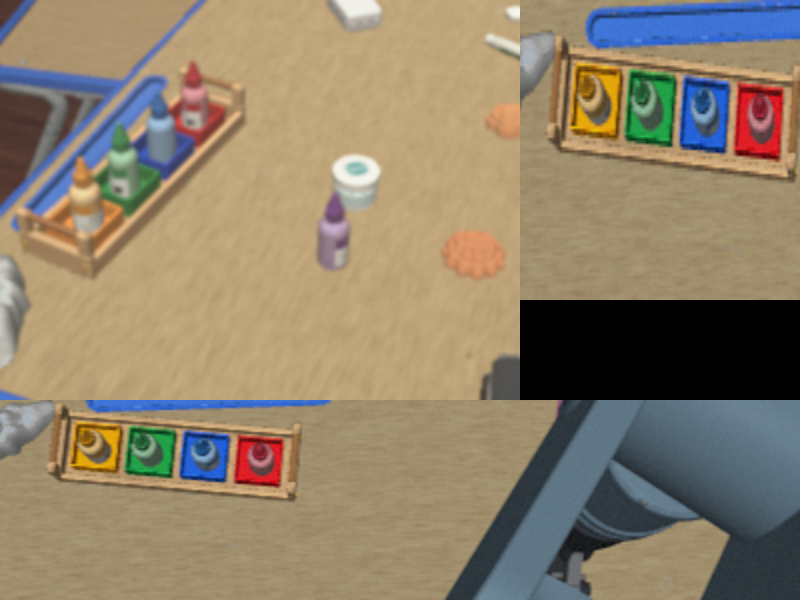

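All four bottles stand upright in the cups of their own colour. The purple bottle's blob hasn't shifted, and the jar looks untouched.

```bash
python3 -c "
from bench import ctrl
print(ctrl.hand_in())"
```

```text
the job is handed in; nothing more can be done
None
```

The red, orange, green and blue bottles stand upright in the cups of their own colour, the purple bottle and the jar are where they were, and the job was handed in at about 25 s.

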